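# Hold the guide rod through both bushings of the guide stand

## Task

From the rod holder take the one rod that is long enough to stick out of both bushings of the guide stand, and thread it from above down through the upper bushing and then through the lower one. Finish while holding it there in the gripper, so that the set screws can be tightened: its lower end clearly out below the lower bushing but hanging clear of the base plate. Leave the two shorter rods in the holder and do not disturb the flask, the dropper bottle and the watch glass.

Things in the scene. Friction and masses are not known exactly. Their poses are not given: they have to be found in the camera images.
- guide_rod: the right rod: plain round steel, diameter 12 mm, 175 mm long, about 160 g, both ends rounded to half balls. Stands upright in the holder (143 mm of it sticks out above the holder). Origin at its lower end, on the axis; z along the rod towards its top end
- guide_rod_mid (a point): point on the axis of the 175 mm rod, half-way along it (87.5 mm from either end)
- guide_rod_tip (a point): lowest point of the 175 mm rod, on its axis
- mid_rod_mid (a point): half-way point of a look-alike steel rod, diameter 12 mm but only 100 mm long: too short; stands in the holder, 68 mm sticking out
- short_rod_mid (a point): half-way point of a look-alike steel rod, diameter 12 mm but only 80 mm long: too short; stands in the holder, 48 mm sticking out
- rod_holder: fixed grey block 50 x 150 x 45 mm with three sockets (13.5 mm bore, 32 mm deep, floor 13 mm above the bench) in a row 45 mm apart along its y; origin at the centre of its underside. Which rod stands in which socket varies. Behind it and the stand, from x = 0.63 m on and y = -0.20 to -0.12 m, rises the fixed pillar of the shelf rack
- guide_stand: fixed stand, origin on the bench under the bushing axis (its z). Grey base 135 x 100 mm, top at 12 mm; aluminium column 22 x 44 mm, 158 mm high, centre at its x = +58 mm; two brackets one above the other, each with a brass bushing of 14 mm bore, 27 mm outside: lower from 55 to 80 mm, upper from 130 to 155 mm above the bench; set screws stick out to x = -37 mm
- upper_mouth (a point): centre of the upper bushing's top opening, 155 mm above the bench
- lower_exit (a point): centre of the lower bushing's bottom opening, 55 mm above the bench, 43 mm above the base plate's top
- flask: loose glass conical flask, 61 mm across, 99 mm tall, a bystander; origin at the centre of its underside
- dropper: loose amber glass dropper bottle with a dark rubber bulb, 39 mm across, 120 mm tall, a bystander; origin at the centre of its underside
- watch_glass: loose shallow glass dish (watch glass), 71 mm across, 13 mm tall, a bystander; origin at the centre of its underside

How it is judged:
By the outcome, as a careful person would: the job done as asked, in the order asked, and still so for the second after the job is handed in, while the arm keeps its last pose, push and grip.
It also fails if it takes over 54 s, if anything falls off the work surface, if the arm or the gripper's body presses on something with over 40 N, if the wrist force passes 120 N, or if a joint passes its speed limit or range.

## Robot

A 6-joint arm with a two-finger parallel gripper is mounted at the origin on a cart in front of the work surface, level with it; the furniture and walls round the work are solid. World frame = base frame: x ahead of the robot, y to its left, z up, the work surface at z = 0. Lengths are in m, angles in rad, forces in N, time in s.
With the tool pointing down it reaches from about 0.425 to 0.95 m from the base axis. Payload 3.5 kg.
Tool frame: the origin (TCP) lies at the very end of the fingers, on their centre line; the grasp point (between the pads) lies 19 mm behind it; z points along the fingers, y is the direction in which the jaws open and shut (so a half turn about z gives the same grasp; the last joint's range is limited). The gripper opens to 85 mm and grips with 20 to 120 N. Pads are 22 mm wide; open, the fingers measure 114 mm over their backs; the gripper's body (76 mm by 85 mm) begins 54 mm behind the grasp point. The pads swing forward as they close: fully open they stand 13 mm farther back than shut.
Start: joints at [0.996, 0.286, 1.577, -0, 1.279, -0.15], TCP at [0.278, 0.615, 0.21] pointing down, gripper open.
Joint ranges: [-2.77, 2.77], [-0.9, 2.22], [0.21, 2.48], [-1.53, 4.67], [0.24, 2.81], [-2.84, 2.84]. Speed limits (rad/s): [2.79, 2.79, 3.14, 3.14, 3.14, 3.14].

## Interface

Orientations are given as a unit quaternion [x, y, z, w].
In Python, from plant import ctrl, imaging gives the robot as it stands.
- The arm moves only by the shell command python3 -m creep 'ROWS' [OPENING] [FORCE]. ROWS is JSON, one flat list of numbers, 4 for each row, row after row: the shift along the tool's x, y, z in units of 25 mm (1.0 is 25 mm), then the turn about the tool's z in units of 5 degrees (1.0 is 5 degrees). A call has 1 to 20 rows; each row is the pose to reach, as a shift and turn from the pose commanded when the call began, along the tool's axes at that moment; what a row does not reach only later rows make up. A row lasts 1/12 s, in which the tool goes at most 41.7 mm and 7.16 degrees, less where a joint would pass 70% of its speed; a pose out of reach is approached as far as the arm can. A call with a gripper value outside its range is refused whole. OPENING is the closure in counts, from 0 (fully open) to 255 (shut), set as the call begins (- or left out, the last holds). The fingers move at their own pace and stop on an object; FORCE is the grip in N (left out, the last holds). Time passes only in rows, so rows that repeat a pose let the fingers close. It gives the time, the measured TCP pose, the force and the opening at its end, in the units of the state.
- ctrl.get_state(): the state, without advancing time (a new reading comes with each control period).
- imaging.read_camera(name): name is "scene" or "side" or "wrist"; returns the picture (384x512x3 uint8, red, green, blue); there is no depth.
- imaging.camera_info(name): a dict with "intrinsics" (3x3 intrinsics, pixels), "origin" and "attitude" of the camera in the world. Camera axes: x right, y down, z forward; pixel columns grow to the right and rows downward; lengths in m; the calibration is good to about 2 mm. A picture is of the moment at which its call begins: read the wrist's pose just before it. camera_info takes no time and is no camera call; for the wrist camera it gives the pose at the moment of the call.
- ctrl.sign_off(): hands the job in, once; it reports no verdict.
Trained networks look in the newest picture that a camera, given by its name, has taken for a name from the list of things; names that differ only in an ending like _2 or _b are one class to them, and where a whole thing is asked for, a point or a joint stands for the part that bears it (a point fixed in the world has none). Each returns a list of dicts, best first, with "p" (0 to 1); they miss things now and then, are a little off and sometimes report something else, mostly with a low value. They report only what shows in the picture. A call takes as long as a camera call.
- imaging.silhouettes(camera, name): "mask" (384x512 bool, what is visible of it) and "uv" ([column, row] in pixels, amid what is visible of it).
The state is a dict: "time": time; "qpos": joint angles; "dq": joint speeds; "joint_efforts": joint torques, N m; "eef_pos": TCP position; "tcp_rot": TCP orientation; "contact_force": force on the tool from outside, world axes, zero at the start; "wrist_torque": the same for the moment, N m; "opening": opening from 0.0 (shut) to 1.0 (fully open).
Only numpy, scipy, OpenCV 4.12 (cv2) and the standard library are available. Lean on these libraries where they do the work, as an engineer would, in place of code of your own. Each camera call takes 0.05 s, during which the arm holds its last target.

## Working session

There is one attempt and no reset: what is moved stays moved. The work goes in short steps, Python scripts to look and compute and a shell command to move; the robot and the scene stay as the last step left them, time stands still between calls to the robot, and variables do not carry over. Pictures are saved under pics/ and viewed, and the job is handed in when it is done.

```bash
mkdir -p pics; ls; cat > h.py <<'E'
import numpy as np,cv2,json
from plant import ctrl,imaging
from scipy.spatial.transform import Rotation as R
def save(n,f,im=None):
    if im is None: im=imaging.read_camera(n)
    cv2.imwrite('pics/'+f+'.png',im[:,:,::-1]); return im
E
python3 - <<'E'
from h import *
print(ctrl.get_state())
for n in ['scene','side','wrist']:
    i=imaging.camera_info(n); print(n,i)
    save(n,n+'0')
E
```

```text
pics
{'time': 0.0, 'qpos': array([ 9.96016623e-01,  2.87205566e-01,  1.57820423e+00, -8.01906995e-06,
        1.27859118e+00, -1.50033415e-01]), 'dq': array([ 0.00063442, -0.00014869,  0.00020141, -0.00032512, -0.00146762,
       -0.00055523]), 'joint_efforts': array([-5.36138778e-04, -4.05968571e+01, -2.92634815e+01, -1.47239180e-04,
        5.83403205e-03,  4.99805338e-06]), 'eef_pos': array([0.27776167, 0.61441499, 0.2089059 ]), 'tcp_rot': array([ 2.10779033e-01,  9.77532991e-01, -1.12730296e-03, -4.23315345e-04]), 'contact_force': array([-0.63905631,  0.55616279,  0.15273587]), 'wrist_torque': array([ 0.00669498,  0.02002262, -0.01172621]), 'opening': 1.001112786773329}
scene {'intrinsics': array([[438.0037851 ,   0.        , 251.27909707],
       [  0.        , 438.0037851 , 192.90647742],
       [  0.        ,   0.        ,   1.        ]]), 'origin': array([-0.2637525 , -0.79209265,  0.87079224]), 'attitude': array([ 0.80883954, -0.38034067,  0.19293792, -0.40483889])}
side {'intrinsics': array([[486.46595427,   0.        , 257.99500432],
       [  0.        , 486.46595427, 183.603589  ],
       [  0.        ,   0.        ,   1.        ]]), 'origin': array([ 0.19489198, -1.3675361 ,  1.06770794]), 'attitude': array([ 0.88574386, -0.1191468 ,  0.05646723, -0.44505428])}
wrist {'intrinsics': array([[264.55466871,   0.        , 251.3098152 ],
       [  0.        , 264.55466871, 192.10493431],
       [  0.        ,   0.        ,   1.        ]]), 'origin': array([0.21664751, 0.64195632, 0.37253399]), 'attitude': array([0.83252448, 0.53705469, 0.0722048 , 0.1151595 ])}
```

View pics/scene0.png

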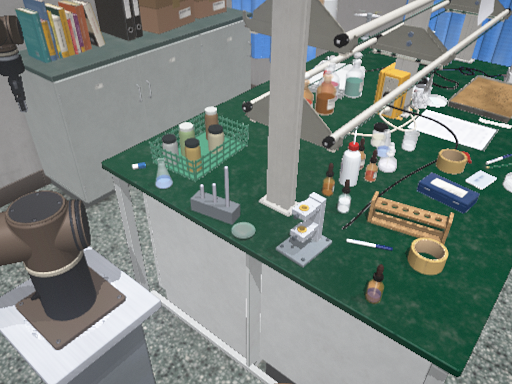

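View pics/side0.png

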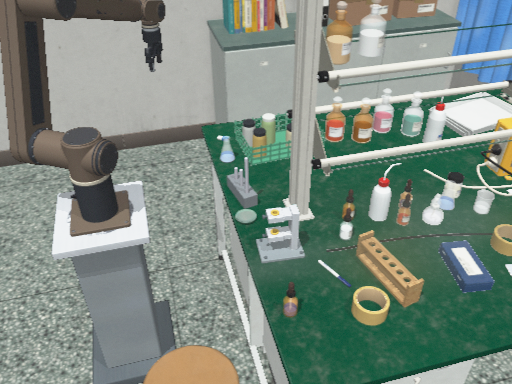

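View pics/wrist0.png

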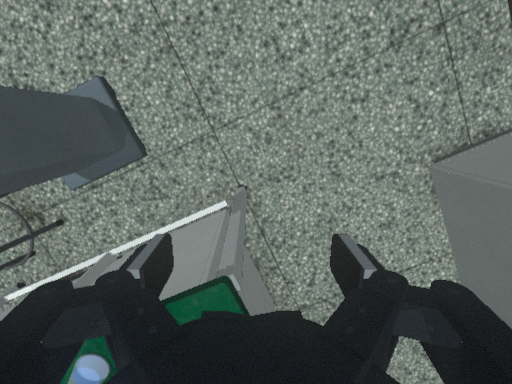

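The scene view shows the holder at (215,207) with the long rod at (226,185), at the stand end of the row. The guide stand is at (305,235), the watch glass at (243,230), the flask at (164,175) and the dropper at (375,285). The shelf pillar stands behind them.

```bash
cat >> h.py <<'E'
def ray(n,uv,info=None):
    i=info or imaging.camera_info(n); K=i['intrinsics']
    d=np.linalg.solve(K,np.array([uv[0],uv[1],1.])); d=R.from_quat(i['attitude']).as_matrix()@d
    return np.array(i['origin']),d/np.linalg.norm(d)
def proj(n,p,info=None):
    i=info or imaging.camera_info(n)
    c=R.from_quat(i['attitude']).as_matrix().T@(np.array(p)-i['origin']); c=i['intrinsics']@c
    return c[:2]/c[2]
def tri(rs):
    A=np.zeros((3,3));b=np.zeros(3)
    for o,d in rs:
        P=np.eye(3)-np.outer(d,d);A+=P;b+=P@o
    x=np.linalg.solve(A,b); return x,[np.linalg.norm((np.eye(3)-np.outer(d,d))@(x-o)) for o,d in rs]
def onz(r,z): o,d=r; return o+d*(z-o[2])/d[2]
E
python3 - <<'E'
from h import *
names=['guide_rod','guide_rod_mid','guide_rod_tip','mid_rod_mid','short_rod_mid','rod_holder','guide_stand','upper_mouth','lower_exit','flask','dropper','watch_glass']
D={}
for n in ['scene','side']:
    im=save(n,n+'1')
    for k in names:
        r=imaging.silhouettes(n,k)
        for q in r[:2]:
            ys,xs=np.where(q['mask']); print(n,k,round(q['p'],2),np.round(q['uv'],1),(xs.min(),xs.max(),ys.min(),ys.max(),len(xs)) if len(xs) else 0)
        if r: D[n,k]=r[0]['mask'];D[n,k+'_uv']=np.array(r[0]['uv'])
for k in names:
    if ('scene',k) in D and ('side',k) in D:
        print(k,tri([ray(n,D[n,k+'_uv']) for n in ['scene','side']]))
import pickle;pickle.dump(D,open('D.pkl','wb'))
for n in ['scene','side']:
    im=cv2.imread(f'pics/{n}1.png')
    c=im[150:275,180:340] if n=='scene' else im[140:275,210:330]
    cv2.imwrite(f'pics/{n}1c.png',cv2.resize(c,None,fx=4.4,fy=4.4,interpolation=cv2.INTER_CUBIC))
E
```

```text
scene guide_rod 0.7 [227.8 185.6] (np.int64(224), np.int64(229), np.int64(167), np.int64(205), 157)
scene guide_rod_mid 0.7 [227.4 186.3] (np.int64(224), np.int64(229), np.int64(167), np.int64(205), 162)
scene guide_rod_mid 0.52 [306.  232.9] (np.int64(276), np.int64(332), np.int64(192), np.int64(266), 2291)
scene guide_rod_tip 0.61 [226.6 183.5] (np.int64(224), np.int64(229), np.int64(167), np.int64(205), 162)
scene mid_rod_mid 0.53 [203.9 193.8] (np.int64(201), np.int64(204), np.int64(186), np.int64(196), 31)
scene mid_rod_mid 0.38 [208.8 196.4] (np.int64(213), np.int64(216), np.int64(184), np.int64(201), 63)
scene short_rod_mid 0.59 [202.  188.7] (np.int64(200), np.int64(204), np.int64(185), np.int64(196), 42)
scene rod_holder 0.33 [308.  235.9] (np.int64(276), np.int64(331), np.int64(192), np.int64(266), 2244)
scene guide_stand 0.75 [307.1 236.2] (np.int64(276), np.int64(331), np.int64(192), np.int64(266), 2287)
scene upper_mouth 0.72 [306.7 232. ] (np.int64(276), np.int64(331), np.int64(192), np.int64(266), 2216)
scene lower_exit 0.68 [305.8 234.5] (np.int64(277), np.int64(330),
[... 2785 characters left out ...]
87095400181344), np.float64(0.0034987095400182224)])
upper_mouth (array([ 0.53327723, -0.33812085,  0.06008692]), [np.float64(0.0022910654390509207), np.float64(0.0022910654390508652)])
lower_exit (array([ 0.5475577 , -0.32728634,  0.03713785]), [np.float64(0.00038865185258428426), np.float64(0.00038865185258416066)])
flask (array([0.4741784 , 0.19720746, 0.04834839]), [np.float64(0.0004831572032437937), np.float64(0.0004831572032438394)])
dropper (array([ 0.48473792, -0.57369449,  0.05245533]), [np.float64(0.001979338002496722), np.float64(0.0019793380024967938)])
watch_glass (array([ 0.50798012, -0.0262841 , -0.04556615]), [np.float64(0.04548914168346713), np.float64(0.04548914168346722)])
```

View pics/scene1c.png

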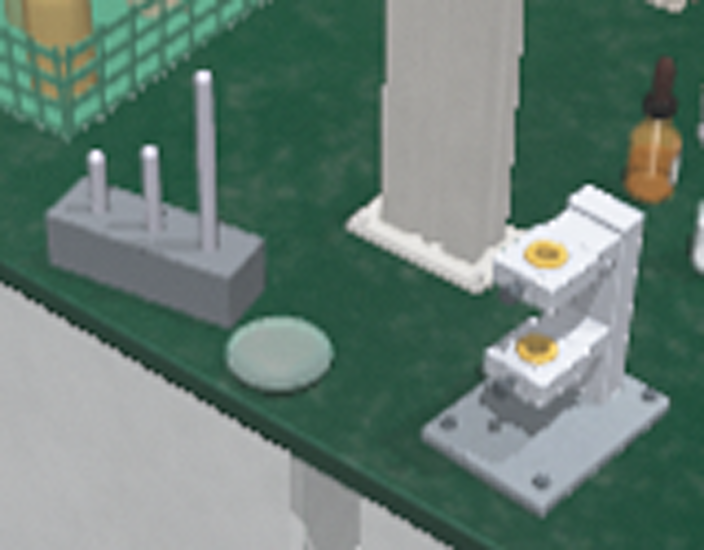

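View pics/side1c.png

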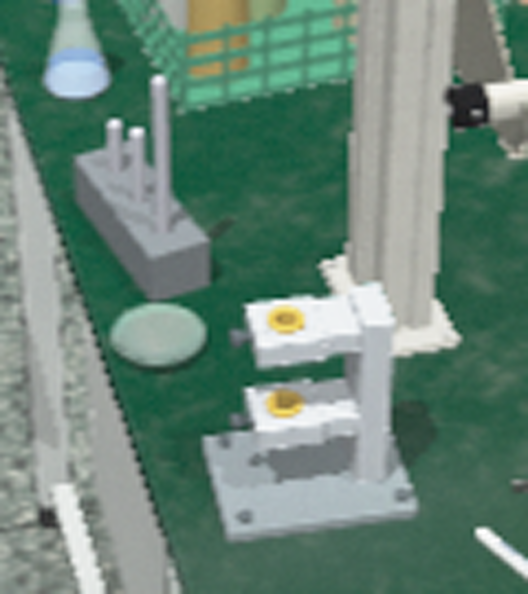

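The crops show the long rod top at scene (226.4,167) and side (246,158). The upper bushing mouth is at scene (304.3,207.3) and side (275.2,212.7). The lower bushing top is at scene (302,228.6) and side (274.8,231.6).

```bash
python3 - <<'E'
from h import *
def sc(x,y): return [180+(x+.5)/4.4-.5,150+(y+.5)/4.4-.5]
def sd(x,y): return [210+(x+.5)/4.4-.5,140+(y+.5)/4.4-.5]
P={'rodtop':((204,75),(159,80),.188),'rodbase':((210,248),(162,230),.045),'mouth':((547,253),(286,320),.155),'lowtop':((537,347),(285,403),.08),
'h_right':((265,240),(210,240),.045),'h_front':((232,275),(148,258),.045),'mid_top':((150,150),(137,132),.113),'short_top':((96,154),(114,124),.093),
'base_near':((540,515),(232,540),0),'base_left':((424,435),(203,438),0.01),'base_right':((668,403),(415,518),.01),'watch':((280,354),(158,334),.008)}
for k,(a,b,z) in P.items():
    r=[ray('scene',sc(*a)),ray('side',sd(*b))]
    x,e=tri(r); print(k,np.round(x,4),np.round(e[0],4),'onz',np.round(onz(r[0],z)[:2],4),np.round(onz(r[1],z)[:2],4))
E
```

```text
rodtop [ 0.498  -0.0742  0.1845] 0.0003 onz [ 0.4946 -0.0774] [ 0.4967 -0.0799]
rodbase [ 0.4972 -0.0746  0.0432] 0.0003 onz [ 0.4952 -0.0766] [ 0.4969 -0.0764]
mouth [ 0.5209 -0.3284  0.1528] 0.0006 onz [ 0.5191 -0.3293] [ 0.5197 -0.3318]
lowtop [ 0.5216 -0.3273  0.0774] 0.0004 onz [ 0.5194 -0.3285] [ 0.5205 -0.3306]
h_right [ 0.5302 -0.0962  0.0419] 0.0009 onz [ 0.5262 -0.0998] [ 0.5297 -0.0987]
h_front [ 0.4768 -0.1134  0.0507] 0.0009 onz [ 0.4829 -0.1077] [ 0.4779 -0.1077]
mid_top [ 0.49   -0.029   0.1084] 0.0005 onz [ 0.486  -0.0329] [ 0.4883 -0.0361]
short_top [0.4813 0.0154 0.0887] 0.0011 onz [0.4784 0.0126] [0.4794 0.0075]
base_near [ 0.4716 -0.3702 -0.001 ] 0.0009 onz [ 0.4699 -0.3715] [ 0.4719 -0.3701]
base_left [ 0.4758 -0.2768  0.0077] 0.0017 onz [ 0.472  -0.2799] [ 0.4762 -0.277 ]
base_right [ 0.6001 -0.3842  0.0044] 0.0029 onz [ 0.5976 -0.3843] [ 0.596  -0.3929]
watch [ 0.4722 -0.159   0.011 ] 0.0006 onz [ 0.4741 -0.1574] [ 0.4734 -0.1546]
```

```bash
python3 -m creep '[-2,-2.3,-1,-0.5, -4,-4.5,-2,-1, -6,-6.8,-2,-1.5, -8,-9,-2,-2, -9.5,-10.7,-2,-2.5, -11,-12.4,-2,-3, -12.5,-14,-2,-3.5, -14,-15.8,-2,-4, -15.5,-17.5,-2,-4.5, -17,-19.2,-2,-4.86, -18,-20.5,-2,-4.86, -18.65,-21.15,-2,-4.86, -18.65,-21.15,-2,-4.86, -18.65,-21.15,-2,-4.86, -18.65,-21.15,-2,-4.86, -18.65,-21.15,-2,-4.86, -18.65,-21.15,-2,-4.86, -18.65,-21.15,-2,-4.86, -18.65,-21.15,-2,-4.86]' 0
python3 - <<'E'
from h import *
s=ctrl.get_state(); i=imaging.camera_info('wrist'); print(s['eef_pos'],s['tcp_rot'],s['qpos'],s['dq'],i['origin'],R.from_quat(i['attitude']).as_matrix()[:,2])
save('wrist','w2')
E
```

```text
time: 3.03
eef_pos: [0.4853, -0.0611, 0.2603]
tcp_rot: [0.003, 1.0, 0.0, -0.0]
contact_force: [-0.1, 0.4, -0.6]
opening: 1.001
[ 0.48530029 -0.06107651  0.26031362] [ 2.54208209e-03  9.99996756e-01  8.30128218e-05 -1.34732843e-04] [-3.33011147e-01 -1.70572921e-01  1.96356670e+00  7.13533229e-05
  1.34890764e+00 -1.89873902e+00] [ 0.05683888 -0.02468935  0.02501059  0.01517962  0.01187633  0.01275522] [ 0.41794193 -0.0616303   0.42378714] [ 0.26875531 -0.0028227  -0.96320435]
```

View pics/w2.png

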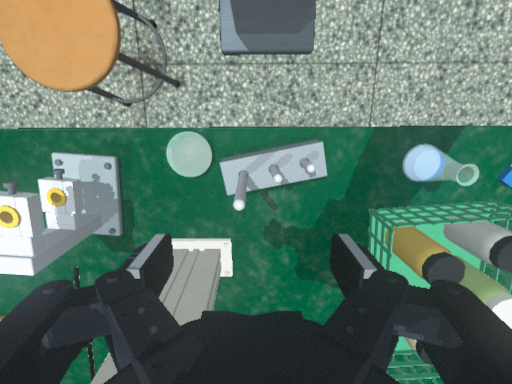

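Wrist view: long rod top at about (239,203), entering the holder at (243,173). The upper bushing is at (8,217) and the lower one at (57,198).

```bash
python3 - <<'E'
from h import *
im=cv2.imread('pics/w2.png')
a=cv2.resize(im[155:220,205:270],None,fx=6,fy=6,interpolation=cv2.INTER_CUBIC)
b=cv2.resize(im[170:235,0:65],None,fx=6,fy=6,interpolation=cv2.INTER_CUBIC)
cv2.imwrite('pics/w2c.png',np.hstack([a,b]))
E
```

```text
(no output)
```

View pics/w2c.png

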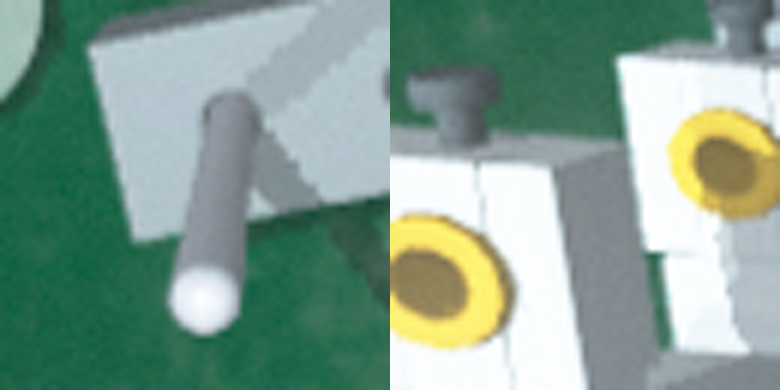

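```bash
python3 - <<'E'
from h import *
for k,uv,z in [('top',(238.75,204.75),.182),('base',(243.1,173.3),.045),('mouth',(6.2,216.7),.155),('low',(55.9,196.7),.08)]:
    print(k,onz(ray('wrist',uv),z))
W=ray('wrist',(238.75,204.75));S=ray('scene',(226.4,168.2));D=ray('side',(246.2,159.2))
print(tri([W,S,D]),tri([W,S]))
W=ray('wrist',(6.2,216.7));S=ray('scene',(304.0,207.1));D=ray('side',(274.7,212.4))
print(tri([W,S,D]),tri([W,S]))
E
```

```text
top [ 0.49761991 -0.07293345  0.182     ]
base [ 0.49475035 -0.07293692  0.045     ]
mouth [ 0.51936281 -0.32653058  0.155     ]
low [ 0.51908173 -0.32605502  0.08      ]
(array([ 0.49952915, -0.07348121,  0.17807786]), [np.float64(0.0006696990028006041), np.float64(0.0006730511722266069), np.float64(0.00018822691507818724)]) (array([ 0.49938876, -0.07349316,  0.17838459]), [np.float64(0.0006533000022719095), np.float64(0.000653300002271797)])
(array([ 0.52064842, -0.32880184,  0.1528814 ]), [np.float64(0.0004524250000728617), np.float64(0.0007641821189838724), np.float64(0.0005923917138571259)]) (array([ 0.5203508 , -0.3284355 ,  0.15346795]), [np.float64(0.0004245116397540405), np.float64(0.0004245116397539414)])
```

```bash
python3 -m creep '[-0.24,-0.25,0,0, -0.47,-0.5,0.5,0, -0.47,-0.5,1.5,0, -0.47,-0.5,2.5,0, -0.47,-0.5,3.4,0, -0.47,-0.5,4.1,0, -0.47,-0.5,4.5,0, -0.47,-0.5,4.65,0, -0.47,-0.5,4.65,0, -0.47,-0.5,4.65,0]' 0
python3 - <<'E'
from h import *
save('wrist','w3');im=save('scene','s3')
cv2.imwrite('pics/s3c.png',cv2.resize(im[100:240,150:330,::-1],None,fx=4,fy=4,interpolation=cv2.INTER_CUBIC))
E
```

```text
time: 3.92
eef_pos: [0.4976, -0.0712, 0.1452]
tcp_rot: [-0.0, 1.0, -0.0, 0.001]
contact_force: [1.0, -0.1, 0.8]
opening: 1.001
```

View pics/w3.png

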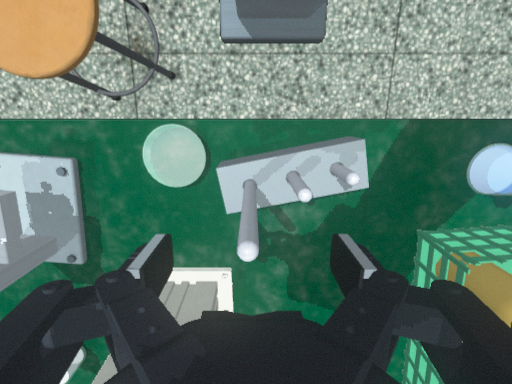

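View pics/s3c.png

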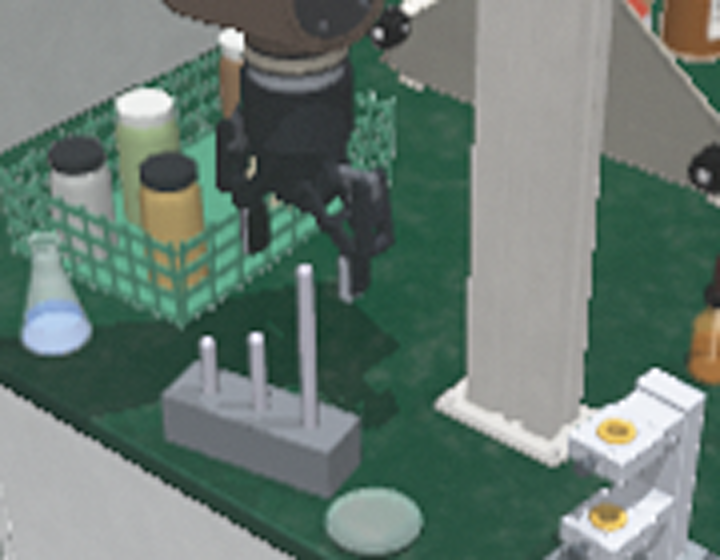

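Wrist: rod top at (248,250), with the fingertips at rows 235-285. Scene crop: the rod top lies midway between the two fingertips. I'll check against the projection.

```bash
python3 - <<'E'
from h import *
s=ctrl.get_state();p=s['eef_pos'];print(p)
print(proj('wrist',[p[0],p[1],.182]),onz(ray('wrist',(247.8,250.8)),.182),onz(ray('wrist',(249.5,185)),.045))
for n,u in [('scene',(225.8,168))]: pass
E
```

```text
[ 0.49788291 -0.07156026  0.1457141 ]
[253.34853773 250.02789759] [ 0.49833953 -0.0745126   0.182     ] [ 0.49697041 -0.07485768  0.045     ]
```

```bash
python3 -m creep '[0,-0.1,0,0, 0,-0.1,0,0, 0,-0.1,0,0, 0,-0.1,0,0, 0,-0.1,0,0, 0,-0.1,0,0, 0,-0.1,0,0, 0,-0.1,0,0, 0,-0.1,0,0, 0,-0.1,0,0, 0,-0.1,0,0, 0,-0.1,0,0]' 255 60
```

```text
time: 5.02
eef_pos: [0.4969, -0.074, 0.1442]
tcp_rot: [0.0, 1.0, -0.0, 0.0]
contact_force: [-0.1, -0.6, 1.0]
opening: 0.111
```

```bash
python3 -m creep '[0,0,0,0, 0,0,0,0, 0,0,0,0]'
python3 - <<'E'
from h import *
save('wrist','w4')
E
```

```text
time: 5.27
eef_pos: [0.4969, -0.074, 0.1442]
tcp_rot: [0.0, 1.0, -0.0, 0.0]
contact_force: [-0.2, 0.0, 1.5]
opening: 0.112
```

View pics/w4.png

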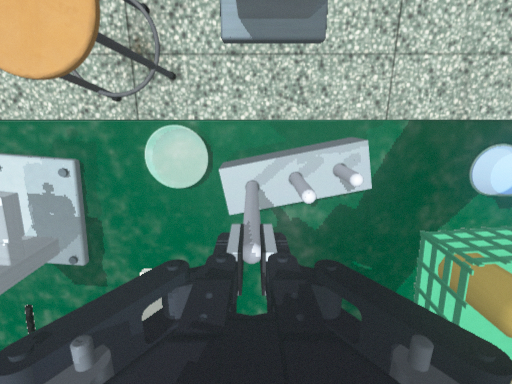

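The rod is held between both pads at (253,250). Lifting straight up.

```bash
python3 -m creep '[0,0,-0.3,0, 0,0,-0.9,0, 0,0,-1.8,0, 0,0,-2.8,0, 0,0,-3.8,0, 0,0,-4.8,0, 0,0,-5.7,0, 0,0,-6.4,0, 0,0,-6.9,0, 0,0,-7.2,0, 0,0,-7.2,0, 0,0,-7.2,0]'
python3 - <<'E'
from h import *
save('wrist','w5')
for n,b in [('scene',(80,280,120,340)),('side',(80,280,180,340))]:
    im=save(n,n+'5')
    cv2.imwrite(f'pics/{n}5c.png',cv2.resize(im[b[0]:b[1],b[2]:b[3],::-1],None,fx=3,fy=3,interpolation=cv2.INTER_CUBIC))
E
```

```text
time: 6.32
eef_pos: [0.4965, -0.0738, 0.3232]
tcp_rot: [0.0, 1.0, 0.0, -0.001]
contact_force: [0.1, -0.6, -1.5]
opening: 0.112
```

View pics/scene5c.png

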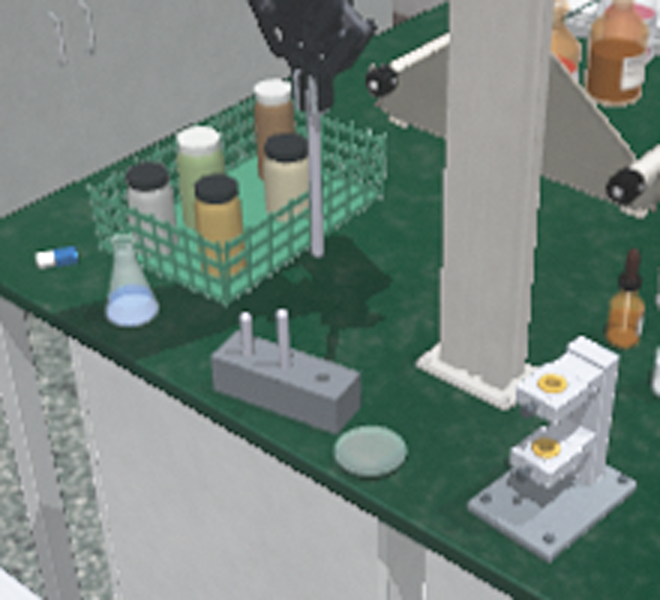

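View pics/side5c.png

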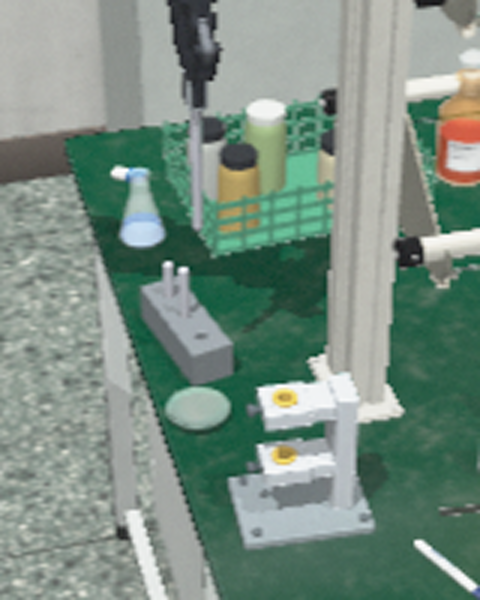

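View pics/w5.png

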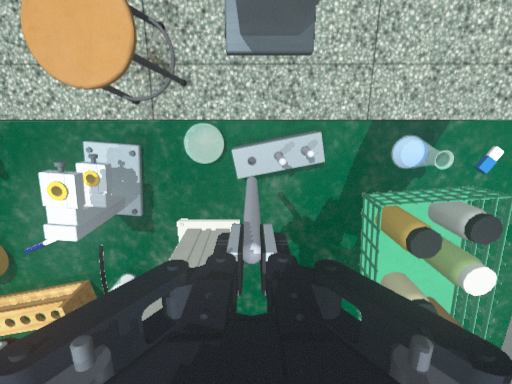

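The rod hangs free: tip at scene (225.9,164.5), side (245.5,156.5) and wrist (252,180). Both bushings are visible from the wrist, at (57,190) and (92,178). Two rods remain in the holder.

```bash
python3 - <<'E'
from h import *
s=ctrl.get_state();print(s['eef_pos'],s['qpos'])
im=cv2.imread('pics/w5.png')
a=cv2.resize(im[165:230,220:285],None,fx=6,fy=6,interpolation=cv2.INTER_CUBIC)
b=cv2.resize(im[155:220,40:105],None,fx=6,fy=6,interpolation=cv2.INTER_CUBIC)
cv2.imwrite('pics/w5c.png',np.hstack([a,b]))
p=s['eef_pos']
print('proj tip if straight',proj('wrist',[p[0],p[1],p[2]-.125]),proj('scene',[p[0],p[1],p[2]-.125]),proj('side',[p[0],p[1],p[2]-.125]))
E
```

```text
[ 0.49614514 -0.0736758   0.32221201] [-3.49982168e-01 -1.68698998e-01  1.85157244e+00  3.45520071e-05
  1.46202731e+00 -1.92005493e+00]
proj tip if straight [252.39378656 181.10540773] [225.26539899 163.235223  ] [245.07208414 154.44675666]
```

View pics/w5c.png

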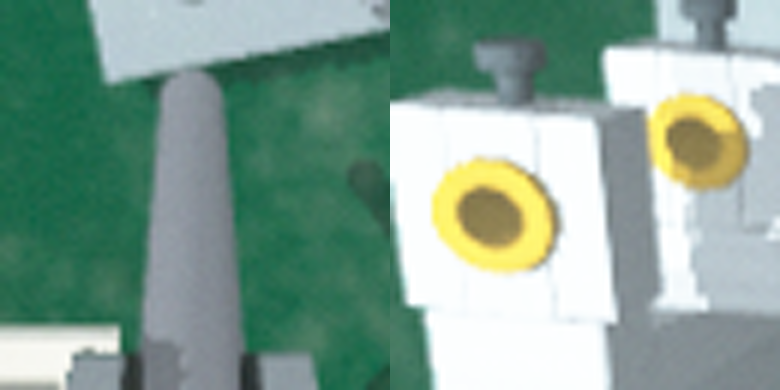

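```bash
python3 - <<'E'
from h import *
print(onz(ray('wrist',(56.6,190.7)),.155),onz(ray('wrist',(90.8,178.3)),.08),onz(ray('wrist',(251.5,181.3)),.197))
W=ray('wrist',(56.6,190.7))
print(tri([W,ray('scene',(304.0,207.1)),ray('side',(274.7,212.4))]))
E
```

```text
[ 0.51836111 -0.32726297  0.155     ] [ 0.51847672 -0.3268531   0.08      ] [ 0.49641657 -0.07467626  0.197     ]
(array([ 0.52002675, -0.32907708,  0.15316088]), [np.float64(0.0011398661725128903), np.float64(0.0009445972081667675), np.float64(0.0008832516163919114)])
```

```bash
python3 -m creep '[0,-0.3,0,0, -0.1,-1,0,0, -0.2,-2,0,0, -0.3,-3.2,0,0, -0.4,-4.4,0,0, -0.5,-5.6,0,0, -0.6,-6.8,0,0, -0.7,-8,0,0, -0.8,-9,0,0, -0.89,-9.7,0,0, -0.89,-10,0,0, -0.89,-10.1,0,0, -0.89,-10.1,0,0, -0.89,-10.1,0,0, -0.89,-10.1,0,0, -0.89,-10.1,0,0]'
cat >> h.py <<'E'
def look(t):
    s=ctrl.get_state();print(s['time'],s['eef_pos'],s['tcp_rot'])
    w=save('wrist','w'+t)
    a=save('scene','sc'+t);b=save('side','sd'+t)
    p=s['eef_pos']
    up=lambda im,x,y,w,h,f:cv2.resize(im[y:y+h,x:x+w],None,fx=f,fy=f,interpolation=cv2.INTER_CUBIC)
    cv2.imwrite('pics/c'+t+'.png',np.hstack([up(a,270,140,65,110,5),up(b,245,140,65,110,5)])[:,:,::-1])
E
python3 - <<'E'
from h import *
look('6')
E
```

```text
time: 7.8
eef_pos: [0.519, -0.3254, 0.3244]
tcp_rot: [-0.0, 1.0, -0.0, 0.0]
contact_force: [0.7, -0.0, -0.9]
opening: 0.111
7.8 [ 0.51902646 -0.32538248  0.32440847] [-3.13079572e-04  9.99999932e-01 -6.88451750e-05  1.80437904e-04]
```

View pics/w6.png

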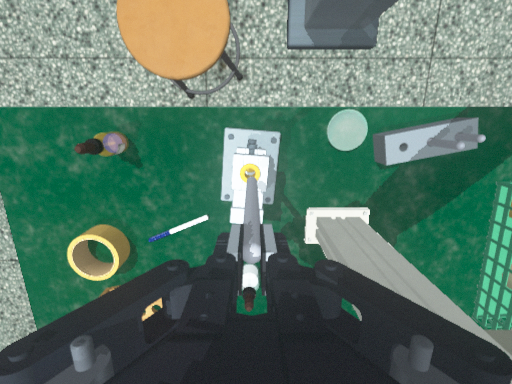

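View pics/c6.png

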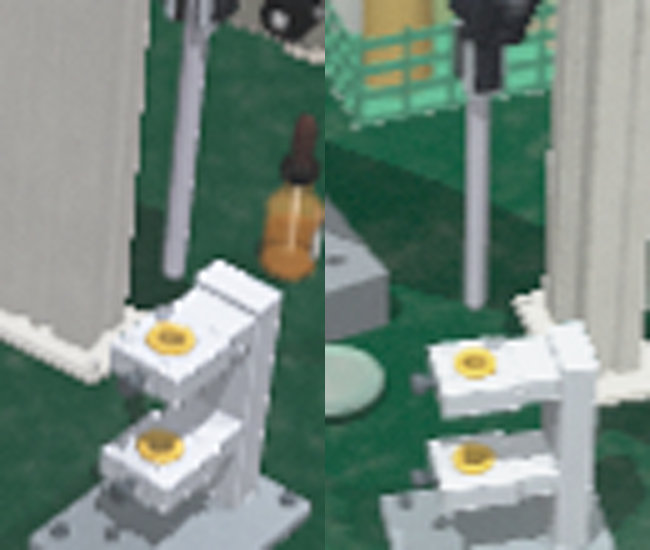

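Rod over the bushing: wrist tip at (251,178), bushing at (250,172). Side and scene crops show the tip above the upper mouth. Lowering closer for the fine measurement.

```bash
python3 -m creep '[0,0,0.3,0, 0,0,0.7,0, 0,0,1,0, 0,0,1,0, 0,0,1,0, 0,0,1,0, 0,0,1,0]'
python3 - <<'E'
from h import *
look('7')
im=cv2.imread('pics/w7.png')
cv2.imwrite('pics/w7c.png',cv2.resize(im[130:240,200:300],None,fx=6,fy=5.4,interpolation=cv2.INTER_CUBIC))
E
```

```text
time: 8.53
eef_pos: [0.519, -0.3266, 0.2995]
tcp_rot: [0.0, 1.0, -0.0, 0.0]
contact_force: [0.2, -0.7, -1.9]
opening: 0.111
8.5333 [ 0.51903734 -0.32662338  0.29954625] [ 3.62953315e-04  9.99999853e-01 -2.69535582e-04  2.98372829e-04]
```

View pics/w7c.png

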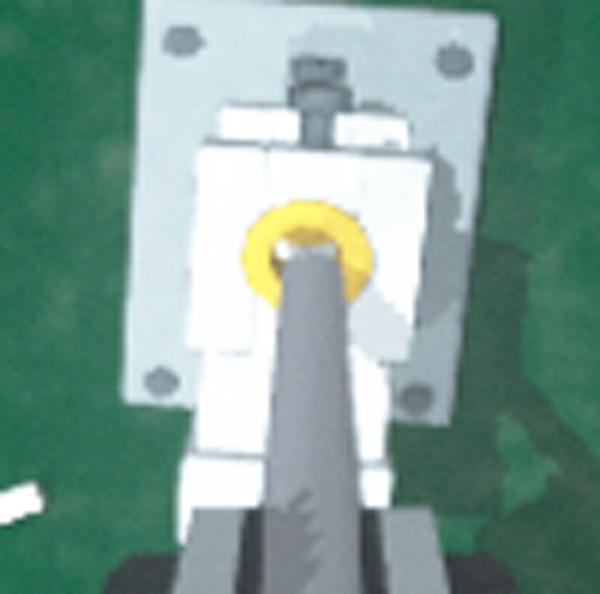

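View pics/c7.png

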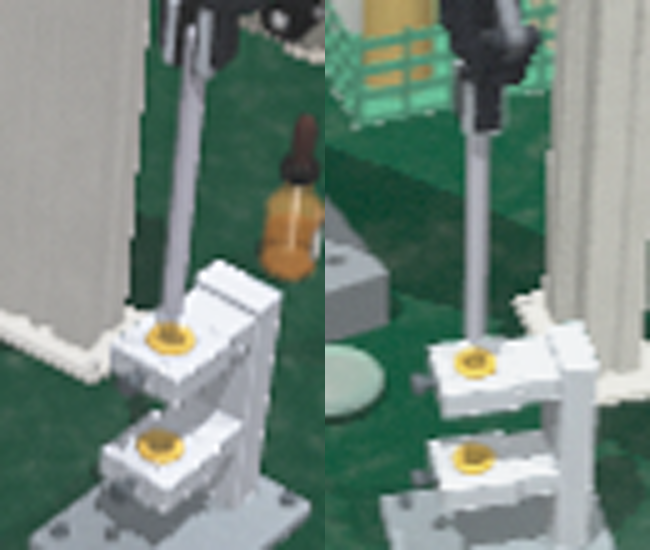

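```bash
python3 - <<'E'
from h import *
p=ctrl.get_state()['eef_pos'];print(p)
print('mouth',onz(ray('wrist',(200+307.5/6-.4,130+258.5/5.4-.4)),.155))
print('tip',onz(ray('wrist',(200+310.5/6-.4,180.3)),p[2]-.125))
# projected where mouth would be seen in cams
tip=[p[0],p[1],p[2]-.125]
print(proj('wrist',tip),proj('scene',tip),proj('side',tip))
print('obs scene mouth',270+169.5/5,140+338/5,'tip', proj('scene',[.5185,-.327,.155]))
E
```

```text
[ 0.51905549 -0.32661388  0.29971648]
mouth [ 0.5197077  -0.32864428  0.155     ]
tip [ 0.51857863 -0.32800679  0.17471648]
[252.5959785  180.71466223] [303.64005612 200.77392006] [273.98482533 206.04926562]
obs scene mouth 303.9 207.6 tip [303.07530744 206.87446941]
```

```bash
python3 - <<'E'
import cv2,numpy as np
im=cv2.imread('pics/w7.png')
cv2.imwrite('pics/w7d.png',cv2.resize(im[160:195,232:272],None,fx=18,fy=16,interpolation=cv2.INTER_NEAREST))
a=cv2.imread('pics/sc7.png');b=cv2.imread('pics/sd7.png')
cv2.imwrite('pics/c7d.png',np.hstack([cv2.resize(a[185:225,285:325],None,fx=9.5,fy=9.5,interpolation=cv2.INTER_CUBIC),cv2.resize(b[190:230,258:298],None,fx=9.5,fy=9.5,interpolation=cv2.INTER_CUBIC)]))
E
```

```text
(no output)
```

View pics/w7d.png

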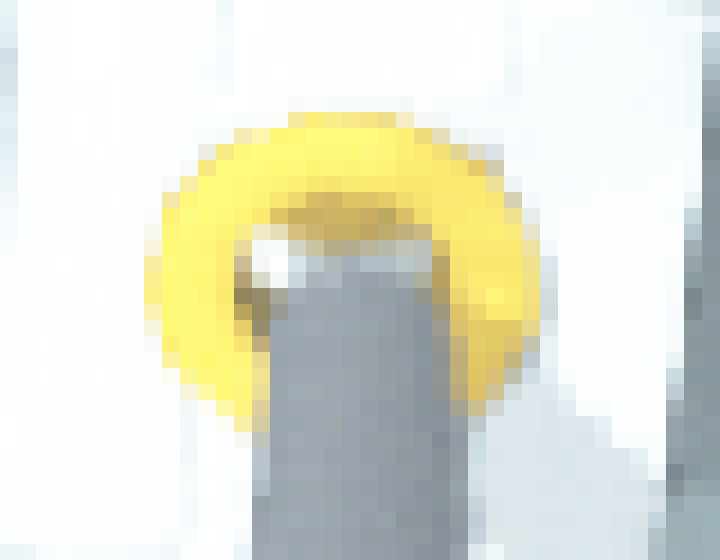

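View pics/c7d.png

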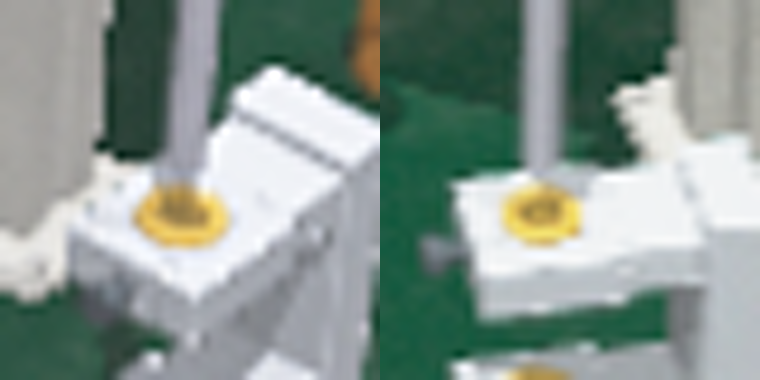

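```bash
python3 - <<'E'
from h import *
from scipy.optimize import least_squares
p=ctrl.get_state()['eef_pos']
def ring(t,box,inner=False):
    im=cv2.imread(t).astype(int);x,y,w,h=box
    c=im[y:y+h,x:x+w];m=((c[...,2]-c[...,0])>50).astype(np.uint8)
    cs,_=cv2.findContours(m,cv2.RETR_EXTERNAL,cv2.CHAIN_APPROX_NONE)
    k=max(cs,key=cv2.contourArea);e=cv2.minAreaRect(k) ;bx=cv2.boundingRect(k)
    M=cv2.moments(cv2.drawContours(np.zeros_like(m),[k],-1,1,-1),True)
    return (x+M['m10']/M['m00'],y+M['m01']/M['m00']),(bx[0]+x,bx[1]+y,bx[2],bx[3])
for n,t,box in [('scene','sc6',(290,195,30,25)),('scene','sc5',(290,195,30,25)),('side','sd6',(262,200,28,22))]:
    f='pics/'+(t if t!='sc5' else 'scene5')+'.png'
    uv,bx=ring(f,box);print(n,t,uv,bx,onz(ray(n,uv),.155))
uv,_=ring('pics/side5.png',(262,200,28,22));print('side5',uv,onz(ray('side',uv),.155))
# rod columns in scene7 / side7 : per-row gradient edges vs predicted axis
for n,t in [('scene','sc7'),('side','sd7')]:
    im=cv2.cvtColor(cv2.imread(f'pics/{t}.png'),cv2.COLOR_BGR2GRAY).astype(float)
    d=[]
    for z in np.linspace(p[2]-.115,p[2]-.03,12):
        u,v=proj(n,[p[0],p[1],z]); r=int(round(v))
        row=im[r,int(u)-8:int(u)+9]; g=np.diff(row); xs=np.arange(int(u)-8,int(u)+8)+.5
        i=np.argmax(g);j=np.argmax(-g)
        def sub(i,g):
            s=slice(max(i-1,0),i+2);w=np.clip(g[s],0,None);return (xs[s]*w).sum()/w.sum()
        d.append(((sub(i,g)+sub(j,-g))/2-u, abs(i-j)))
    print(n,np.round(d,2).tolist())
    i=imaging.camera_info(n);print('right',R.from_quat(i['attitude']).as_matrix()[:,0],'depth',(R.from_quat(i['attitude']).as_matrix().T@(np.array([.519,-.327,.17])-i['origin']))[2])
E
```

```text
scene sc6 (303.811320754717, 207.32075471698113) (299, 204, 10, 7) [ 0.51817444 -0.32953967  0.155     ]
scene sc5 (303.8627450980392, 207.45098039215685) (299, 205, 10, 6) [ 0.51780544 -0.32995055  0.155     ]
side sd6 (274.5853658536585, 212.34146341463415) (271, 210, 8, 6) [ 0.51962467 -0.33173819  0.155     ]
side5 (274.5853658536585, 212.34146341463415) [ 0.51962467 -0.33173819  0.155     ]
scene [[-2.4, 12.0], [3.59, 2.0], [4.55, 5.0], [0.4, 5.0], [0.45, 4.0], [0.28, 4.0], [0.39, 5.0], [0.5, 5.0], [0.51, 4.0], [0.37, 4.0], [0.42, 5.0], [0.5, 5.0]]
right [ 0.63623187 -0.7714867   0.00415825] depth 1.1405935375408143
side [[0.51, 4.0], [0.47, 4.0], [0.46, 4.0], [0.46, 4.0], [0.52, 4.0], [0.69, 5.0], [0.5, 4.0], [0.63, 5.0], [0.62, 5.0], [0.59, 5.0], [0.51, 5.0], [0.52, 5.0]]
right [ 0.96523098 -0.26132906 -0.00602259] depth 1.4095188300465364
```

Measurements: wrist view asks for (+0.9,-0.65) mm, the outer cameras for (-0.2,-1.3) mm. I'll use about (+0.4,-0.9) mm and enter slowly, watching the force.

```bash
python3 -m creep '[-0.016,-0.036,0,0, -0.016,-0.036,0,0, -0.016,-0.036,0.2,0, -0.016,-0.036,0.4,0, -0.016,-0.036,0.6,0, -0.016,-0.036,0.8,0, -0.016,-0.036,1,0, -0.016,-0.036,1.1,0, -0.016,-0.036,1.2,0, -0.016,-0.036,1.2,0, -0.016,-0.036,1.2,0]'
python3 - <<'E'
from h import *
s=ctrl.get_state();print(s['contact_force'],s['wrist_torque'])
look('8')
im=cv2.imread('pics/w8.png')
cv2.imwrite('pics/w8c.png',cv2.resize(im[130:240,200:300],None,fx=6,fy=5.4,interpolation=cv2.INTER_CUBIC))
E
```

```text
time: 9.6
eef_pos: [0.5193, -0.3273, 0.269]
tcp_rot: [0.0, 1.0, 0.0, -0.0]
contact_force: [-0.3, -0.6, -0.3]
opening: 0.113
[-0.28777374 -0.55507989 -0.25701898] [-0.00326564 -0.02516754  0.00993471]
9.6 [ 0.51927666 -0.32732411  0.26901981] [ 3.44234579e-04  9.99999939e-01  2.58425173e-05 -4.41396715e-05]
```

View pics/w8c.png

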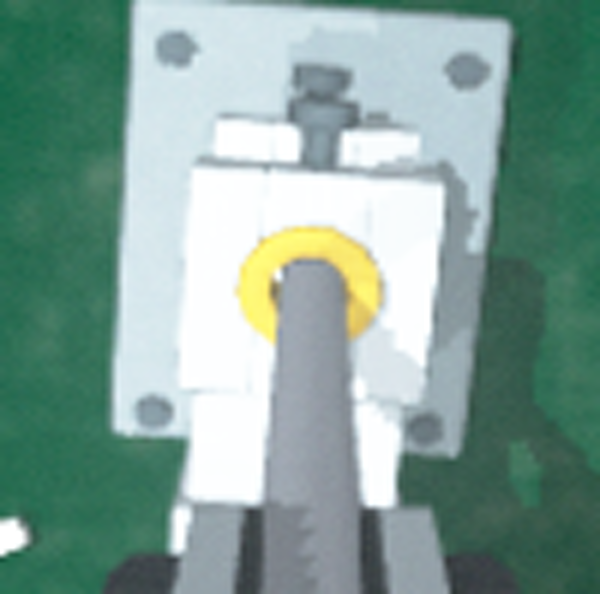

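View pics/c8.png

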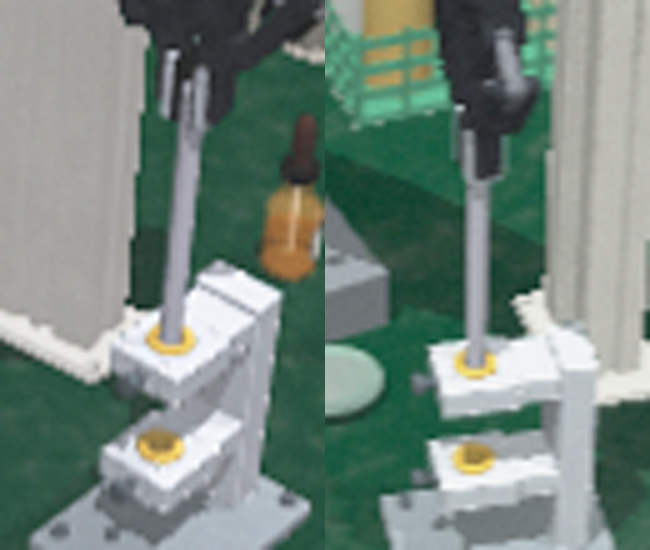

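The tip has entered the upper bushing (scene crop (172,335), side crop (476,360)) with about 0.5 N of force. Continuing to just above the lower bushing with a slight -Y trim.

```bash
python3 -m creep '[0,-0.015,0.2,0, 0,-0.015,0.4,0, 0,-0.015,0.6,0, 0,-0.015,0.8,0, 0,-0.015,1,0, 0,-0.015,1.2,0, 0,-0.015,1.4,0, 0,-0.015,1.6,0, 0,-0.015,1.75,0, 0,-0.015,1.85,0, 0,-0.015,1.85,0, 0,-0.015,1.85,0]'
python3 - <<'E'
from h import *
s=ctrl.get_state();print(s['contact_force'],s['wrist_torque'])
look('9')
im=cv2.imread('pics/w9.png')
cv2.imwrite('pics/w9c.png',cv2.resize(im[130:240,200:300],None,fx=6,fy=5.4,interpolation=cv2.INTER_CUBIC))
E
```

```text
time: 10.75
eef_pos: [0.5193, -0.3277, 0.2228]
tcp_rot: [0.0, 1.0, 0.0, -0.0]
contact_force: [-0.2, -0.3, -0.3]
opening: 0.109
[-0.2069225  -0.33515534 -0.33644417] [0.0341036  0.03985595 0.01323633]
10.75 [ 0.51928164 -0.32770074  0.2227501 ] [ 3.32948200e-04  9.99999943e-01  3.68883626e-05 -4.04875229e-05]
```

View pics/w9c.png

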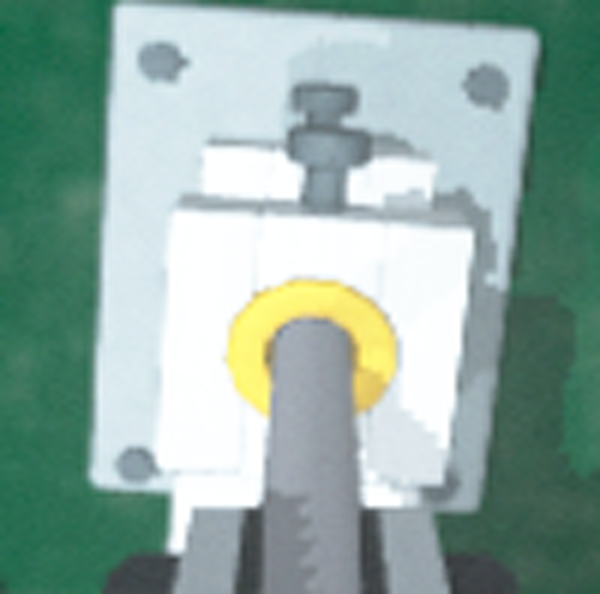

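View pics/c9.png

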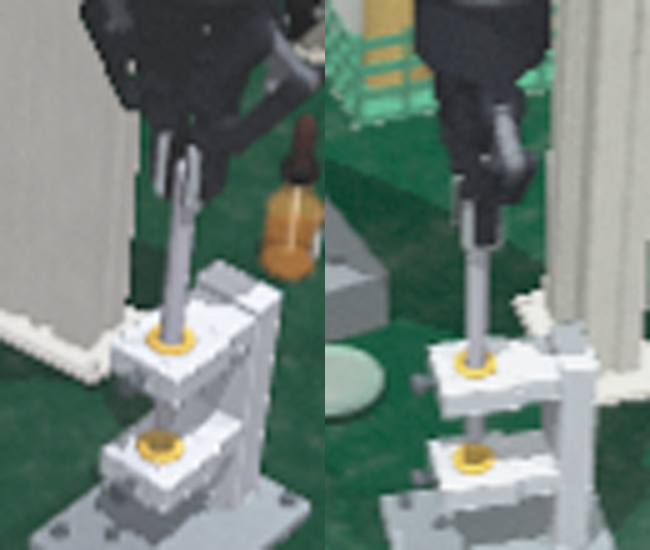

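The rod is out below the upper bushing and heading for the lower hole (side crop (475,430)), with no load. Entering the lower bushing.

```bash
python3 -m creep '[0,0,0.15,0, 0,0,0.3,0, 0,0,0.45,0, 0,0,0.6,0, 0,0,0.75,0, 0,0,0.9,0, 0,0,0.9,0]'
python3 - <<'E'
from h import *
s=ctrl.get_state();print(s['eef_pos'],s['contact_force'],s['wrist_torque'])
E
```

```text
time: 11.48
eef_pos: [0.5188, -0.3273, 0.1989]
tcp_rot: [0.0, 1.0, 0.001, -0.001]
contact_force: [-0.0, 0.6, -1.3]
opening: 0.108
[ 0.51876881 -0.3272954   0.19889799] [-0.01568026  0.59143837 -1.26680085] [ 0.00957393 -0.03973311  0.02576407]
```

```bash
python3 -m creep '[0,0,0.15,0, 0,0,0.3,0, 0,0,0.45,0, 0,0,0.6,0, 0,0,0.75,0, 0,0,0.9,0, 0,0,1.05,0, 0,0,1.2,0, 0,0,1.3,0, 0,0,1.3,0, 0,0,1.3,0, 0,0,1.3,0, 0,0,1.3,0]'
python3 - <<'E'
from h import *
s=ctrl.get_state();print(s['eef_pos'],s['contact_force'],s['wrist_torque'],s['dq'])
look('a')
a=cv2.imread('pics/sca.png');b=cv2.imread('pics/sda.png')
cv2.imwrite('pics/cad.png',np.hstack([cv2.resize(a[200:260,275:335],None,fx=6.5,fy=6.5,interpolation=cv2.INTER_CUBIC),cv2.resize(b[205:265,250:310],None,fx=6.5,fy=6.5,interpolation=cv2.INTER_CUBIC)]))
p=s['eef_pos'];print(proj('scene',[p[0],p[1],p[2]-.131]),proj('side',[p[0],p[1],p[2]-.131]))
E
```

```text
time: 12.57
eef_pos: [0.5194, -0.3278, 0.1682]
tcp_rot: [0.0, 1.0, -0.0, 0.0]
contact_force: [-0.5, 0.1, -0.7]
opening: 0.111
[ 0.51943154 -0.32784722  0.16820383] [-0.4719496   0.07523589 -0.71997437] [-0.03437356 -0.03050935  0.01777512] [-0.00085835 -0.00237086  0.00042521 -0.0011238   0.0008725  -0.00055803]
12.5667 [ 0.51943154 -0.32784722  0.16820383] [ 3.59351783e-04  9.99999884e-01 -2.04494881e-04  2.47245528e-04]
[300.3507384  239.93792194] [273.60624418 241.0774842 ]
```

View pics/ca.png

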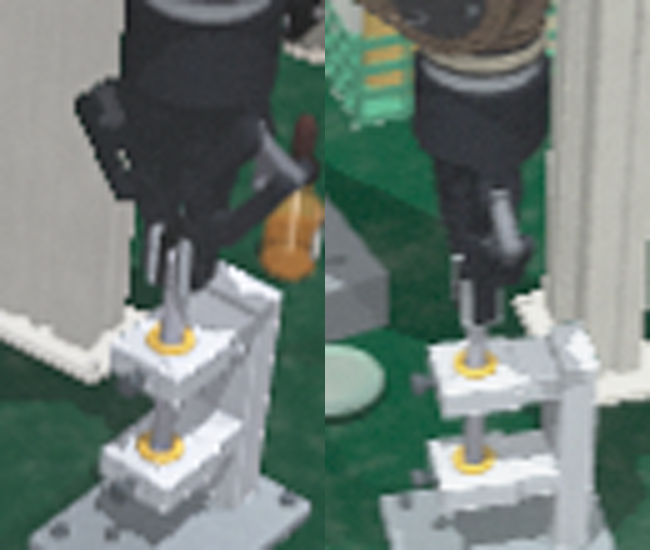

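View pics/cad.png

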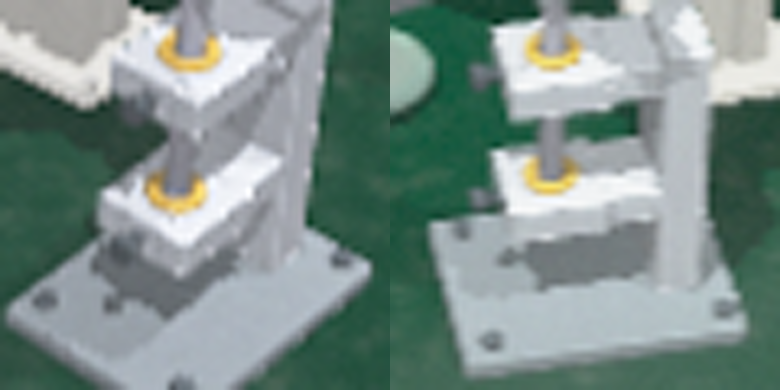

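View pics/sda.png

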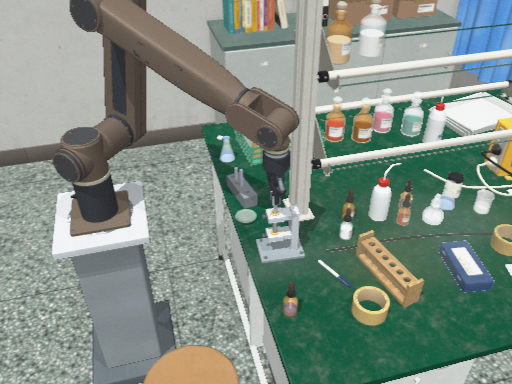

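View pics/wa.png

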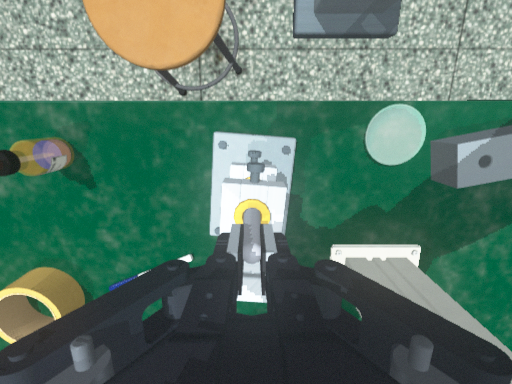

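The rod passes both bushings. Scene crop shows it in the upper one at (189,50) and the lower at (176,190), side crop at (553,50) and (551,175). The tip itself is hidden behind the lower bracket, so I'll check for slip by comparing the rod top in the wrist views before lifting, after it and now.

```bash
python3 - <<'E'
from h import *
f=lambda t:cv2.resize(cv2.imread(f'pics/{t}.png')[215:285,220:285],None,fx=4,fy=5,interpolation=cv2.INTER_CUBIC)
cv2.imwrite('pics/cmp.png',np.hstack([f('w4'),f('w5'),f('wa')]))
i=imaging.camera_info('wrist');p=ctrl.get_state()['eef_pos']
for off in [.030,.038,.044,.050]: print(off,proj('wrist',[p[0],p[1],p[2]+off]))
E
```

```text
0.03 [253.30752795 244.46888211]
0.038 [253.3897686  251.47423669]
0.044 [253.45769274 257.26009449]
0.05 [253.53177759 263.57072807]
```

View pics/cmp.png

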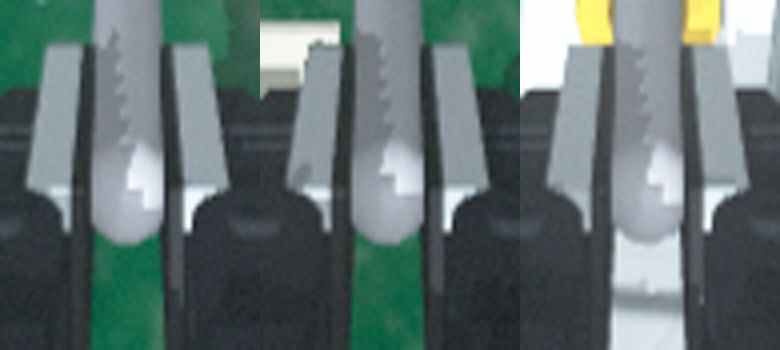

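There is no slip: the rod top is at crop row 243 in all three pictures. The top measures about 3 mm higher in the grip than the text's heights imply, so I'll lower another 4 mm to sit mid-gap.

```bash
python3 -m creep '[0,0,0.08,0, 0,0,0.16,0, 0,0,0.16,0, 0,0,0.16,0, 0,0,0.16,0, 0,0,0.16,0, 0,0,0.16,0, 0,0,0.16,0]'
python3 - <<'E'
from h import *
s=ctrl.get_state();print(s['eef_pos'],s['contact_force'],s['opening'],np.abs(s['dq']).max())
im=save('scene','scb')
cv2.imwrite('pics/scbc.png',cv2.resize(im[120:320,140:400,::-1],None,fx=3,fy=3,interpolation=cv2.INTER_CUBIC))
E
```

```text
time: 13.38
eef_pos: [0.5193, -0.3277, 0.1639]
tcp_rot: [0.0, 1.0, -0.0, 0.0]
contact_force: [-0.8, 0.1, -1.6]
opening: 0.114
[ 0.5192918  -0.32772046  0.16388068] [-0.77445422  0.12287472 -1.62893843] 0.11373692161897332 0.0015708860753648906
```

View pics/scbc.png

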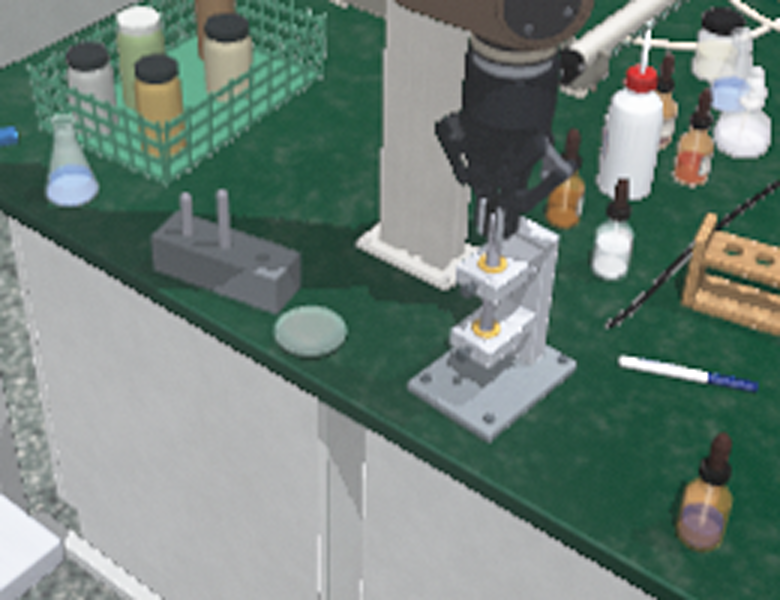

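The rod goes through both bushings ((493,255) and (487,325) in the crop). The two short rods are still in the holder, and the flask, dropper and watch glass are where they were. Handing in.

```bash
python3 -c "
from plant import ctrl
print(ctrl.sign_off())"
```

```text
the job is handed in; nothing more can be done
None
```

I took the 175 mm rod from the holder and threading it down through the upper bushing and then the lower one met almost no resistance. I handed in at 13.4 s with the gripper still holding the rod.

- **Forces:** contact force stayed below about 2 N in every reading.
- **Grip:** the rod's top end was at the same place in the wrist pictures before the lift, after it and in the stand, so it did not slip.
- **Tip height:** the tip should be at about 0.033–0.036 m. That is about 20 mm below the lower bushing and more than 20 mm above the base plate. I worked this out from the gripper pose and the grip offset, because the lower bracket hides the tip from the outer cameras and I never saw it directly.
- **Surroundings:** the last scene picture shows both short rods in the holder. The flask, dropper bottle and watch glass look unmoved.
- **Disagreements:** the cameras differed by about 1 mm on the bushing axis. The wrist picture put the rod's top about 3 mm higher in the grip than the given heights suggest, so I lowered it 4 mm more before handing in.

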